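# Find the unlatched incubator lid and hold it open

## Robot

A 6-joint arm with a two-finger parallel gripper is mounted at the origin on the work surface. World frame = base frame: x ahead of the robot, y to its left, z up, the work surface at z = 0. Lengths are in mm, angles in rad, forces in N, time in s.
With the tool pointing down it reaches from about 325 to 850 mm from the base axis. Payload 15.5 kg.
Tool frame: the origin (TCP) lies midway between the tips of the shut fingers; the grasp point (between the pads) lies env.grasp_offset behind it (env.grasp_offset is the distance from the TCP to the grasp point, in mm); z points along the fingers, y is the direction in which the jaws open and shut (so a half turn about z gives the same grasp; the last joint's range is limited). The gripper opens to 91 mm and grips with 3 to 60 N. Pads are 32 mm wide; open, the fingers measure 118 mm over their backs; the gripper's body (76 mm by 178 mm) begins 60 mm behind the grasp point.
Start: joints at [-1.341, 0.494, 1.345, -0, 1.302, -0.096], TCP at [199.451, -592.322, 213.915] pointing down, gripper open.
Joint ranges: [-2.91, 2.91], [-0.82, 2.16], [0.22, 2.67], [-1.22, 4.37], [0.12, 2.79], [-3.08, 3.08]. Speed limits (rad/s): [1.89, 1.89, 2.57, 3.01, 3.01, 3.01].

## Interface

Orientations are given as a 3x3 rotation matrix whose columns are the frame's x, y, z axes.
In Python, from cell import env, imaging, close_job, nets gives the robot as it stands.
- The arm moves only by the tool arm_command, never from a script. Its argument "series" is one flat list of numbers, 4 for each row, row after row: the shift along the world's x, y, z in mm, then the turn about the world's z in degrees. A call has 1 to 5 rows; each row shifts and turns the pose as measured when the row begins; what a row does not reach is not made up. A row lasts 1/8 s, in which the tool goes at most 62.5 mm and 10.7 degrees, less where a joint would pass 70% of its speed; a pose out of reach is approached as far as the arm can. A call with a gripper value outside its range is refused whole. "jaw" is the opening, from 0 (shut) to 1 (fully open), set as the call begins (left out, the last holds). The fingers move at their own pace and stop on an object; "grip_force" is the grip in N (left out, the last holds). Time passes only in rows, so rows that do not move let the fingers close. It gives the time, the measured TCP pose, the force and the opening at its end, in the units of the state.
- env.state(): the state, without advancing time (a new reading comes with each control period).
- imaging.read_camera(name): name is "scene" or "top" or "wrist"; returns the picture (384x512x3 uint8, red, green, blue); there is no depth.
- imaging.calibration(name): a dict with "fx", "fy", "cx", "cy" (pixels), "rvec" (rotation vector, rad) and "tvec" (3), from world to camera coordinates, as OpenCV has them. Camera axes: x right, y down, z forward; pixel columns grow to the right and rows downward; lengths in mm; the calibration is good to about 2 mm. A picture is of the moment at which its call begins: read the wrist's pose just before it. calibration takes no time and is no camera call; for the wrist camera it gives the pose at the moment of the call.
- close_job(): hands the job in, once; it reports no verdict.
Trained networks look in the newest picture that a camera, given by its name, has taken for a name from the list of things; names that differ only in an ending like _2 or _b are one class to them, and where a whole thing is asked for, a point or a joint stands for the part that bears it (a point fixed in the world has none). Each returns a list of dicts, best first, with "score" (0 to 1); they miss things now and then, are a little off and sometimes report something else, mostly with a low value. They report only what shows in the picture. A call takes as long as a camera call.
- nets.look_for(camera, query): "pixel" ([column, row] in pixels, amid what is visible of it).
- nets.cut_out(camera, query): "pixels" (384x512 bool, what is visible of it) and "pixel" ([column, row] in pixels, amid what is visible of it).
The state is a dict: "clock": time; "qpos": joint angles; "joint_vel": joint speeds; "joint_efforts": joint torques, N m; "tcp_pos": TCP position; "eef_rot": TCP orientation; "ft_force": force on the tool from outside, world axes, zero at the start; "torque": the same for the moment, N m; "gripper_width": opening from 0.0 (shut) to 1.0 (fully open).
Only numpy, scipy, OpenCV 4.12 (cv2) and the standard library are available. Lean on these libraries where they do the work, as an engineer would, in place of code of your own. Each camera call takes 0.05 s, during which the arm holds its last target. There are 200 camera calls.

## Task

The lid alarm of this three-chamber incubator is on: one lid has not latched, though it looks shut like the others. Press down on the front of one lid after another until you find the one that gives under the push, then lift that lid open by 45 degrees or more so that a colleague can wipe its seal. Finish while still holding the lid up, with the other two lids shut and the tube rack, plate stack and dishes left where they stand.

Things in the scene. Friction and masses are not known exactly. Their poses are not given: they have to be found in the camera images.
- incubator: white three-chamber benchtop incubator, fixed, 340 mm deep, 500 wide. Origin at bench level; own x from the console (low, towards the robot) to the rear, y left, z up. Along own x: sloping console -210 to -100 mm, at most 72 high; chambers -100 to 55, rims 120 high; rear housing 55 to 130, 134 high. Two lids are latched; the unlatched one may be any of the three and looks just the same
- lid_left (a joint): left (+y) lid: 145 mm deep, 142 wide, 16 thick, 0.4 kg, hinged at its rear edge. Angle in rad: 0 shut, grows as the front is lifted, stop at 1.22. Latched, it stays within 0.01 of 0 if pressed or pulled. Unlatched, it rests on a sprung plunger: 3 to 5 N on its front sinks it up to 6 mm (-0.05 rad), and it springs back; lifted, it falls shut if let go
- front_left (a point): a place to press: point on the flat top face of the left (+y) lid, on its midline, 25 mm behind its front edge, 138 mm above the bench when shut; moves with the lid
- handle_left (a point): centre of the round dark steel bar of the left (+y) lid's bow handle: 12 mm thick, 84 long, along the incubator's y, a leg at each end. 40 mm in front of the lid's front edge, 6 mm above its top face, 144 mm above the bench when shut, free space below; hinge axis 185 mm behind and 22 mm below it. The bar can turn between gripper pads. Axes: the incubator's when shut, turning with the lid
- hinge_left (a point): middle of the hinge axis of the left (+y) lid, which runs along the incubator's y
- lid_middle (a joint): middle lid: 145 mm deep, 142 wide, 16 thick, 0.4 kg, hinged at its rear edge. Angle in rad: 0 shut, grows as the front is lifted, stop at 1.22. Latched, it stays within 0.01 of 0 if pressed or pulled. Unlatched, it rests on a sprung plunger: 3 to 5 N on its front sinks it up to 6 mm (-0.05 rad), and it springs back; lifted, it falls shut if let go
- front_middle (a point): a place to press: point on the flat top face of the middle lid, on its midline, 25 mm behind its front edge, 138 mm above the bench when shut; moves with the lid
- handle_middle (a point): centre of the round dark steel bar of the middle lid's bow handle: 12 mm thick, 84 long, along the incubator's y, a leg at each end. 40 mm in front of the lid's front edge, 6 mm above its top face, 144 mm above the bench when shut, free space below; hinge axis 185 mm behind and 22 mm below it. The bar can turn between gripper pads. Axes: the incubator's when shut, turning with the lid
- hinge_middle (a point): middle of the hinge axis of the middle lid, which runs along the incubator's y
- lid_right (a joint): right (-y) lid: 145 mm deep, 142 wide, 16 thick, 0.4 kg, hinged at its rear edge. Angle in rad: 0 shut, grows as the front is lifted, stop at 1.22. Latched, it stays within 0.01 of 0 if pressed or pulled. Unlatched, it rests on a sprung plunger: 3 to 5 N on its front sinks it up to 6 mm (-0.05 rad), and it springs back; lifted, it falls shut if let go
- front_right (a point): a place to press: point on the flat top face of the right (-y) lid, on its midline, 25 mm behind its front edge, 138 mm above the bench when shut; moves with the lid
- handle_right (a point): centre of the round dark steel bar of the right (-y) lid's bow handle: 12 mm thick, 84 long, along the incubator's y, a leg at each end. 40 mm in front of the lid's front edge, 6 mm above its top face, 144 mm above the bench when shut, free space below; hinge axis 185 mm behind and 22 mm below it. The bar can turn between gripper pads. Axes: the incubator's when shut, turning with the lid
- hinge_right (a point): middle of the hinge axis of the right (-y) lid, which runs along the incubator's y
- tube_rack: white rack of blue-capped tubes, bystander, 85 x 165 mm, 116 mm high; origin at the centre of its underside
- plate_stack: stack of three clear culture plates, bystander, 85 x 127 mm, 126 mm high; origin at the centre of its underside
- dishes: two stacked round dishes, bystander on the rear housing of the incubator, 60 mm across, 32 mm high; origin at the centre of the underside

How it is judged (in metres and radians):
On the way:
1. the unlatched lid is found: pushed by the fingers, it gives by at least 0.025 rad (about 3 mm at the front) (((value of joint lid_left below -0.025 rad and contact force between the fingers and lid_left above 0.5 N) or (value of joint lid_middle below -0.025 rad and contact force between the fingers and lid_middle above 0.5 N) or (value of joint lid_right below -0.025 rad and contact force between the fingers and lid_right above 0.5 N))), for 0.05 s.
At the end, for the whole second after the job is handed in: one lid is held by the fingers (contact over 0.4 N) at 0.74 rad (42 deg) open or more, still (under 0.15 rad/s) and not propped on a bystander, and the other two lids are shut (under 0.05 rad) (((value of joint lid_left above 0.74 rad and velocity of joint lid_left between -0.15 and 0.15 rad/s and contact force between the fingers and lid_left above 0.4 N and value of joint each of lid_middle, lid_right below 0.05 rad and contact force between each of tube_rack, plate_stack, dishes and lid_left below 0.1 N) or (value of joint lid_middle above 0.74 rad and velocity of joint lid_middle between -0.15 and 0.15 rad/s and contact force between the fingers and lid_middle above 0.4 N and value of joint each of lid_left, lid_right below 0.05 rad and contact force between each of tube_rack, plate_stack, dishes and lid_middle below 0.1 N) or (value of joint lid_right above 0.74 rad and velocity of joint lid_right between -0.15 and 0.15 rad/s and contact force between the fingers and lid_right above 0.4 N and value of joint each of lid_left, lid_middle below 0.05 rad and contact force between each of tube_rack, plate_stack, dishes and lid_right below 0.1 N))); the arm keeps its last pose, push and grip.
It fails at once if The white rack of blue-capped tubes is shoved or knocked over (distance of tube_rack from where it was at the start of the episode above 0.025 m or angle between tube_rack's own z axis and vertical above 0.3 rad).
It fails at once if The stack of culture plates is shoved or knocked over (distance of plate_stack from where it was at the start of the episode above 0.025 m or angle between plate_stack's own z axis and vertical above 0.3 rad).
It fails at once if The pair of stacked dishes is shoved or knocked over (distance of dishes from where it was at the start of the episode above 0.025 m or angle between dishes's own z axis and vertical above 0.3 rad).
It also fails if it takes over 51 s, if anything falls off the work surface, if the arm or the gripper's body presses on something with over 40 N, if the wrist force passes 120 N, or if a joint passes its speed limit or range.

## Working session

There is one attempt and no reset: what is moved stays moved. The work goes in short steps, Python scripts to look and compute and a tool call to move; the robot and the scene stay as the last step left them, time stands still between calls to the robot, and variables do not carry over. Pictures are saved under pics/ and viewed, about 8 in all and at most 12, crops included, and the job is handed in when it is done.

Besides the shell and the picture viewer there is one more tool, called after ">>>" in YAML: its name, and indented under it one key for each argument. arm_command: Moves the arm, as the interface text tells. Its arguments: {"type":"object","properties":{"series":{"type":"array"},"jaw":{"type":"number"},"grip_force":{"type":"number"}},"required":["series"]}

```bash
mkdir -p pics; cat > h.py <<'E'
import numpy as np, cv2
from cell import env, imaging, close_job, nets
def cal(n):
    c=imaging.calibration(n); K=np.array([[c['fx'],0,c['cx']],[0,c['fy'],c['cy']],[0,0,1.]])
    R=cv2.Rodrigues(np.array(c['rvec'],float))[0]; return K,R,np.array(c['tvec'],float).ravel()
def ray(n,p,c=None):
    K,R,t=c or cal(n); d=R.T@np.linalg.solve(K,[p[0],p[1],1]); return -R.T@t,d/np.linalg.norm(d)
def onz(n,p,z,c=None):
    o,d=ray(n,p,c); return o+d*(z-o[2])/d[2]
def tri(rs):
    A=sum(np.eye(3)-np.outer(d,d) for o,d in rs); b=sum((np.eye(3)-np.outer(d,d))@o for o,d in rs)
    return np.linalg.solve(A,b)
def save(n,f):
    im=imaging.read_camera(n); cv2.imwrite('pics/'+f,im[:,:,::-1]); return im
E
python3 - <<'E'
from h import *
np.set_printoptions(precision=1,suppress=True)
a=save('scene','s0.png');b=save('top','t0.png')
cv2.imwrite('pics/c0.png',cv2.resize(np.hstack([a,b])[:,:,::-1],(800,300)))
Q=['handle_left','handle_middle','handle_right','front_left','front_middle','front_right','tube_rack','plate_stack','dishes']
for q in Q:
    r={}
    for n in ('top','scene'):
        l=nets.look_for(n,q)[:3]; r[n]=l
        print(q,n,[(np.round(x['pixel']),round(x['score'],2)) for x in l])
    if r['top'] and r['scene']:
        print('   tri',tri([ray(n,r[n][0]['pixel']) for n in r]))
print(env.grasp_offset,env.state())
E
```

```text
handle_left top [(array([218., 197.]), 0.7)]
handle_left scene [(array([297., 215.]), 0.62), (array([226., 132.]), 0.18)]
   tri [586.4 158.8 130.6]
handle_middle top [(array([261., 205.]), 0.85)]
handle_middle scene [(array([258., 171.]), 0.69), (array([262., 203.]), 0.35)]
   tri [566.   20.3 141.6]
handle_right top [(array([313., 213.]), 0.87), (array([370., 246.]), 0.63), (array([264., 206.]), 0.51)]
handle_right scene [(array([222., 132.]), 0.9)]
   tri [ 538.5 -144.2  129.4]
front_left top [(array([216., 196.]), 0.89), (array([331., 180.]), 0.22)]
front_left scene [(array([299., 216.]), 0.59), (array([176., 135.]), 0.41), (array([383., 279.]), 0.23)]
   tri [588.9 165.1 137.6]
front_middle top [(array([266., 204.]), 0.8)]
front_middle scene [(array([258., 170.]), 0.89)]
   tri [563.7   9.2 132.3]
front_right top [(array([314., 213.]), 0.74)]
front_right scene [(array([223., 131.]), 0.84), (array([259., 172.]), 0.2)]
   tri [ 537.5 -146.7  132.1]
tube_rack top [(array([156., 216.]), 0.97)]
tube_rack scene [(array([385., 279.]), 0.67)]
   tri [532.3 370.5  67.8]
plate_stack top [(array([370., 248.]), 0.92)]
plate_stack scene [(array([210.,  92.]), 0.9), (array([223., 132.]), 0.45)]
   tri [ 429.9 -335.    91.2]
dishes top [(array([333., 179.]), 0.52), (array([267., 205.]), 0.46)]
dishes scene [(array([175., 133.]), 0.58)]
   tri [ 643.4 -203.4  156.4]
18.8 {'clock': 1.0, 'qpos': array([-1.3,  0.5,  1.3,  0. ,  1.3, -0.1]), 'joint_vel': array([-0., -0.,  0.,  0., -0.,  0.]), 'joint_efforts': array([ -0. , -87.9, -38.2,   0.1,   0. ,  -0. ]), 'tcp_pos': array([ 199.5, -592.3,  213.9]), 'eef_rot': array([[ 0.9,  0.3,  0. ],
       [ 0.3, -0.9,  0. ],
       [ 0. , -0. , -1. ]]), 'ft_force': array([-0.3,  0.1, -0.5]), 'torque': array([ 0., -0.,  0.]), 'gripper_width': 1.001173916807974}
```

View pics/t0.png

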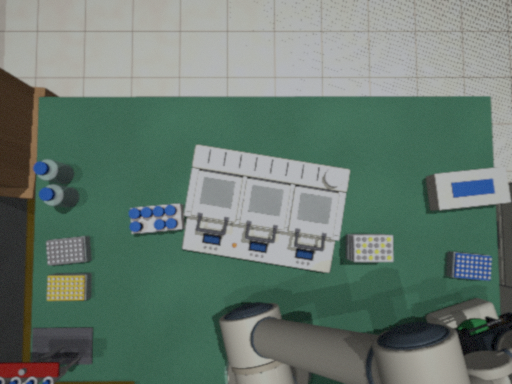

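View pics/s0.png

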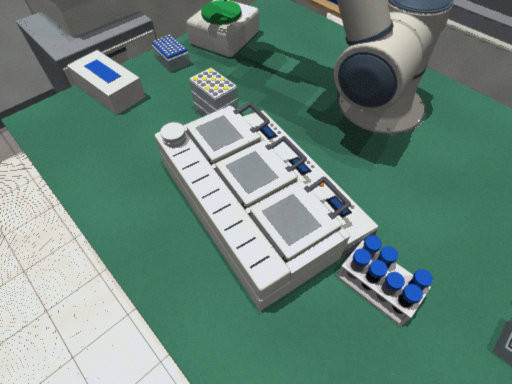

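The top view shows the incubator turned by about 8°, with its handles near (212,220), (260,229) and (309,240). The dishes are at (331,178), the rack at (156,218) and the plates at (370,248). I'll enlarge both views to measure the bars.

```bash
python3 - <<'E'
import cv2,numpy as np
t=cv2.imread('pics/t0.png')[140:280,175:355]; s=cv2.imread('pics/s0.png')[95:230,205:375]
t=cv2.resize(t,None,fx=4.4,fy=4.28,interpolation=2); cv2.imwrite('pics/t1.png',t)
cv2.imwrite('pics/s1.png',cv2.resize(s,None,fx=4.4,fy=4.4,interpolation=2))
E
```

```text
(no output)
```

View pics/t1.png

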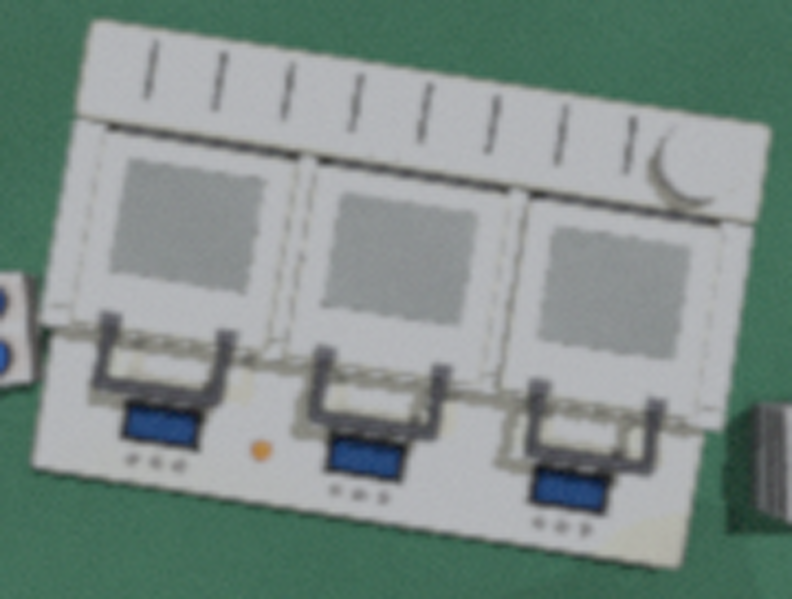

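View pics/s1.png

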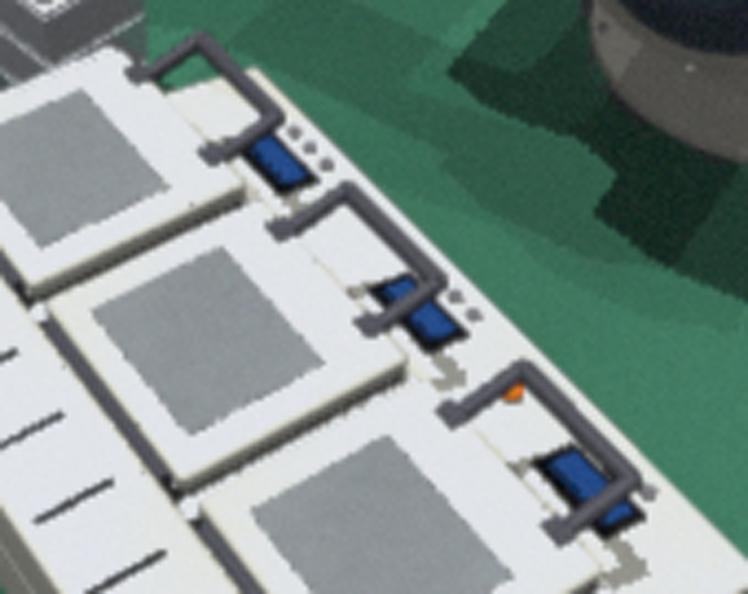

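Bar centres, in enlarged crop pixels:

| View | Left | Middle | Right |
|---|---|---|---|
| Top | (157,390) | (375,424) | (592,461) |
| Scene | (579,423) | (393,235) | (240,78) |

```bash
python3 - <<'E'
from h import *
np.set_printoptions(precision=1,suppress=True)
T=lambda p:(p[0]/4.4+175-.4,p[1]/4.28+140-.4); S=lambda p:(p[0]/4.4+205-.4,p[1]/4.4+95-.4)
H=[]
for n,p,q in (('L',(157,390),(579,423)),('M',(375,424),(393,235)),('R',(592,461),(240,78))):
    print(n,tri([ray('top',T(p)),ray('scene',S(q))]),onz('top',T(p),144),onz('scene',S(q),144)); H.append(onz('top',T(p),144))
d=H[0]-H[2]; d/=np.linalg.norm(d); a=np.arctan2(-d[0],d[1]); print('yaw deg',np.degrees(a))
x=np.array([np.cos(a),np.sin(a),0])
# back edge of the housing and front corner top checks
for p,z in (((93,20),134),((770,127),134),((33,467),40),((680,568),40)): print(onz('top',T(p),z))
for h in H: print('handle',h,'press',h+65*x,'hinge',h+185*x)
E=onz('top',T((93,20)),134)-onz('top',T((770,127)),134); print(np.degrees(np.arctan2(-E[0],E[1])),np.linalg.norm(E))
E
```

```text
L [483.2 181.2 146.4] [483.5 181.  144. ] [481.2 180.7 144. ]
M [457.5  27.4 145.4] [457.9  26.8 144. ] [456.   27.1 144. ]
R [ 429.7 -126.3  143.4] [ 430.2 -126.7  144. ] [ 429.7 -125.4  144. ]
yaw deg -9.825805552749575
[757.5 229.  134. ]
[ 675.4 -260.3  134. ]
[422.1 285.5  40. ]
[ 340.7 -205.4   40. ]
handle [483.5 181.  144. ] press [547.5 169.9 144. ] hinge [665.7 149.4 144. ]
handle [457.9  26.8 144. ] press [521.9  15.7 144. ] hinge [640.2  -4.8 144. ]
handle [ 430.2 -126.7  144. ] press [ 494.2 -137.8  144. ] hinge [ 612.5 -158.2  144. ]
-9.523009571577871 496.0818655928051
```

>>> arm_command:
  series: [30, 48, 5, -5, 30, 48, 5, -5, 30, 48, 5, -5, 30, 48, 0, -5, 30, 48, 0, -5]
  jaw: 0

```text
clock: 1.62
tcp_pos: [351.1, -348.7, 229.1]
eef_rot: [[0.992, -0.13, 0.001], [-0.13, -0.992, -0.002], [0.001, 0.002, -1.0]]
ft_force: [1.3, -0.5, 0.7]
gripper_width: 0.48
```

>>> arm_command:
  series: [36, 50, 0, -2, 36, 50, 0, 0, 36, 50, 0, 0, 35, 50, 0, 0, 0, 8, 0, 0]

```text
clock: 2.25
tcp_pos: [497.9, -133.6, 230.3]
eef_rot: [[0.986, -0.165, 0.004], [-0.165, -0.986, -0.004], [0.005, 0.003, -1.0]]
ft_force: [-1.3, -0.7, -0.7]
gripper_width: 0.003
```

```bash
python3 - <<'E'
from h import *
a=save('wrist','w0.png');b=save('scene','s2.png')
cv2.imwrite('pics/ws.png',np.hstack([cv2.resize(a,(400,300)),cv2.resize(b,(400,300))])[:,:,::-1])
s=env.state();print(s['tcp_pos'],s['eef_rot'],s['ft_force'],s['clock'])
E
```

```text
[ 496.16337459 -135.46470204  230.23428918] [[ 0.98604703 -0.16643844  0.00308201]
 [-0.16642598 -0.98604609 -0.00393611]
 [ 0.00369412  0.00336826 -0.9999875 ]] [-0.56804498 -0.41287133  0.6952179 ] 2.35
```

View pics/ws.png

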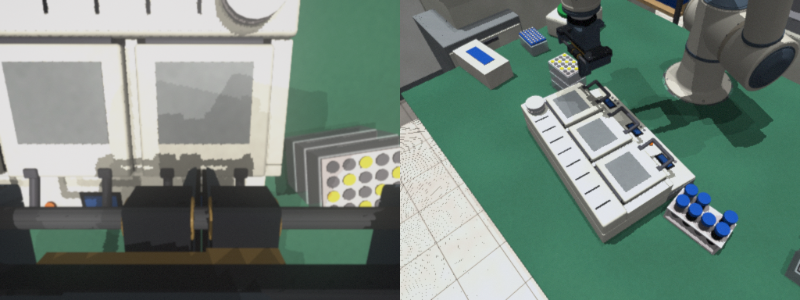

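The wrist view shows the body's long side along the jaw. A bar gripped across would therefore jam the lid against the body at about 37°. Gripping the bow across its ends avoids this if it fits the 91 mm opening. I'll press the right lid first.

>>> arm_command:
  series: [-1, -2, -50, 0, 0, 0, -32, 0, 0, 0, -6, 0, 0, 0, -4, 0, 0, 0, -3, 0]

```text
clock: 2.98
tcp_pos: [494.4, -142.9, 135.7]
eef_rot: [[0.985, -0.172, 0.007], [-0.172, -0.985, -0.007], [0.008, 0.005, -1.0]]
ft_force: [-1.6, 1.6, 4.3]
gripper_width: 0.006
```

>>> arm_command:
  series: [0, 0, -2, 0, 0, 0, -2, 0, 0, 0, -1, 0]

```text
clock: 3.35
tcp_pos: [494.4, -143.1, 132.4]
eef_rot: [[0.985, -0.171, 0.008], [-0.171, -0.985, -0.007], [0.009, 0.006, -1.0]]
ft_force: [-5.2, 1.6, 13.1]
gripper_width: 0.005
```

>>> arm_command:
  series: [0, 0, 2, 0, 0, 0, 0, 0]

```text
clock: 3.6
tcp_pos: [494.7, -143.1, 135.2]
eef_rot: [[0.985, -0.171, 0.009], [-0.171, -0.985, -0.008], [0.011, 0.006, -1.0]]
ft_force: [-3.0, 0.8, 4.0]
gripper_width: 0.004
```

>>> arm_command:
  series: [0, 0, 2, 0, 0, 0, 0, 0]

```text
clock: 3.85
tcp_pos: [495.1, -143.2, 137.5]
eef_rot: [[0.985, -0.171, 0.01], [-0.171, -0.985, -0.008], [0.011, 0.006, -1.0]]
ft_force: [-0.7, 0.4, 2.1]
gripper_width: 0.005
```

>>> arm_command:
  series: [0, 0, 3, 0, 0, 0, 0, 0]

```text
clock: 4.1
tcp_pos: [495.3, -143.3, 140.7]
eef_rot: [[0.985, -0.171, 0.01], [-0.171, -0.985, -0.008], [0.012, 0.007, -1.0]]
ft_force: [-0.4, -0.3, -0.1]
gripper_width: 0.006
```

The right lid yields like a spring: 2 N at 137.5 mm, 4 N at 135 mm and 13 N at 132.4 mm, where it bottoms out. That makes it the unlatched one. Next I'll back off, open the jaws, and measure its bow from close by.

>>> arm_command:
  series: [0, 0, 45, 0, -36, 6, 20, 0, -36, 6, 0, 0, -36, 6, 0, 0, -30, 5, 0, 0]
  jaw: 1

```text
clock: 4.72
tcp_pos: [355.4, -120.2, 207.0]
eef_rot: [[0.985, -0.17, 0.012], [-0.17, -0.985, -0.009], [0.013, 0.007, -1.0]]
ft_force: [-0.5, -0.6, 0.8]
gripper_width: 0.521
```

```bash
python3 - <<'E'
from h import *
s=env.state();print(s['tcp_pos'],s['clock'],s['gripper_width'])
a=save('wrist','w1.png')
c=cal('wrist');K,R,t=c
import pickle;pickle.dump(c,open('w1.pkl','wb'))
p=K@(R@np.array([430,-127,144.])+t);p=p[:2]/p[2];print(p)
x0,y0=[int(np.clip(v-d,0,m)) for v,d,m in zip(p,(130,95),(512-260,384-190))]
print(x0,y0);cv2.imwrite('pics/w1c.png',cv2.resize(a[y0:y0+190,x0:x0+260,::-1],None,fx=3,fy=3,interpolation=2))
E
```

```text
[ 355.43260539 -120.16565973  207.01664368] 4.725 0.5212736385388789
[250.17373727 105.65755342]
120 10
```

View pics/w1c.png

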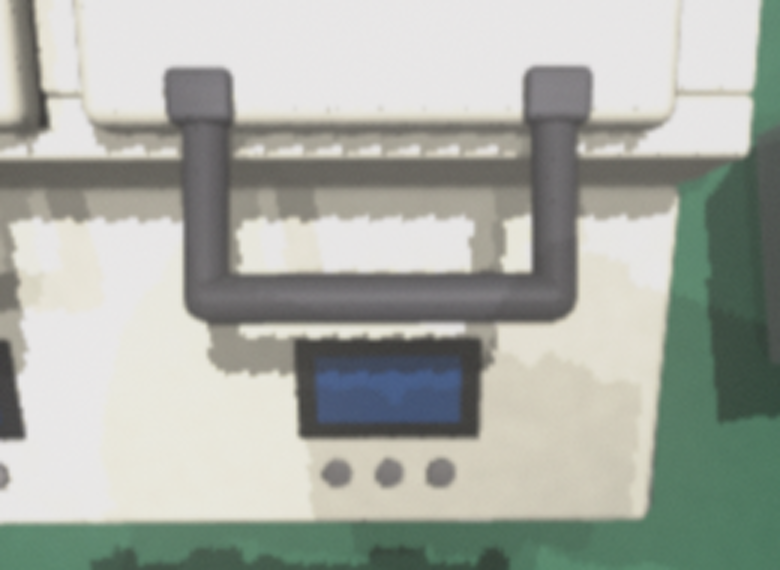

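The bow is 391 px wide outside and about 304 px inside the legs, with the bar at row 297 and the leg centres at columns 208 and 555 (3x crop). That looks wider than the 91 mm opening, so I'll compute it.

```bash
python3 - <<'E'
from h import *
import pickle
np.set_printoptions(precision=1,suppress=True)
c=pickle.load(open('w1.pkl','rb'))
F=lambda p:(p[0]/3+120-.33,p[1]/3+10-.33)
a=np.radians(-9.7);X=np.array([np.cos(a),np.sin(a),0]);Y=np.array([-X[1],X[0],0])
P={k:onz('w',F(p),z,c) for k,p,z in (('barL',(208,297),144),('barR',(555,297),144),('outL',(186,297),144),('outR',(577,297),144),('collarR',(557,122),146),('lidfront',(381,122),134),('barfront',(381,320),144),('barrear',(381,273),144),('legRout',(577,200),144),('legRin',(533,200),144))}
m=(P['barL']+P['barR'])/2
for k,v in P.items(): print(k,v,'rel',(v-m)@X,(v-m)@Y)
print(m,'cam at',-c[1].T@c[2]); d=P['barL']-P['barR'];print(np.degrees(np.arctan2(-d[0],d[1])))
# height check: triangulate bar centre with top view
T=(592/4.4+175-.4,461/4.28+140-.4)
print(tri([ray('top',T),ray('w',F((381.5,297)),c)]))
E
```

```text
barL [435.3 -83.3 144. ] rel -0.00976592966186196 41.58244062635222
barR [ 421.3 -165.3  144. ] rel 0.00976592966186196 -41.58244062635222
outL [436.2 -78.1 144. ] rel -0.011001100608236669 46.84168621973595
outR [ 420.5 -170.5  144. ] rel 0.011007429561605164 -46.868634327995636
collarR [ 459.3 -170.4  146. ] rel 38.31637149195929 -40.235617067266276
lidfront [ 468.2 -131.   134. ] rel 40.40487872308069 0.08390829018720058
barfront [ 423.1 -123.2  144. ] rel -5.342365767702956 0.21595340442750033
barrear [ 433.8 -125.1  144. ] rel 5.505905839481427 0.12222575733134244
legRout [ 442.2 -173.2  144. ] rel 21.875182118457786 -45.8828251530319
legRin [ 443.9 -163.1  144. ] rel 21.866258694758358 -35.57625434782202
[ 428.3 -124.3  144. ] cam at [ 424.3 -129.7  377.5]
-9.686543682046311
[ 429.4 -125.1  151.9]
```

The bow is about 94 mm outside, so it won't fit. I'll grip its right leg instead, with the jaws along the incubator's y. The pads can turn on the leg, and the narrow 76 mm side of the body then faces the lid. The target TCP is about (446,-169,139).

>>> arm_command:
  series: [45, -24, -10, 0, 45, -24, -10, 0, 0, 0, 0, 0, 0, 0, 0, 0]
  jaw: 0.5

```text
clock: 5.28
tcp_pos: [443.2, -168.0, 186.3]
eef_rot: [[0.985, -0.171, 0.009], [-0.17, -0.985, -0.009], [0.011, 0.007, -1.0]]
ft_force: [0.4, -0.2, 0.7]
gripper_width: 0.499
```

>>> arm_command:
  series: [3, -1, -15, 0, 0, 0, -15, 0, 0, 0, -8, 0, 0, 0, -3, 0, 0, 0, 0, 0]

```text
clock: 5.9
tcp_pos: [444.8, -167.9, 143.1]
eef_rot: [[0.985, -0.17, 0.01], [-0.17, -0.985, -0.009], [0.011, 0.007, -1.0]]
ft_force: [0.3, -0.4, 2.6]
gripper_width: 0.499
```

>>> arm_command:
  series: [1, -1, 0, 0, 0, 0, -2, 0, 0, 0, -2, 0, 0, 0, 0, 0]

```text
clock: 6.4
tcp_pos: [446.8, -169.3, 139.9]
eef_rot: [[0.985, -0.17, 0.012], [-0.17, -0.985, -0.01], [0.014, 0.007, -1.0]]
ft_force: [1.3, -0.3, 2.2]
gripper_width: 0.501
```

```bash
python3 - <<'E'
from h import *
a=save('wrist','w2.png')
s=env.state();print(s['tcp_pos'],s['ft_force'],s['clock'])
cv2.imwrite('pics/w2c.png',cv2.resize(a[130:384,100:412,::-1],None,fx=2.3,fy=2.3,interpolation=2))
E
```

```text
[ 446.7781797  -169.39879067  139.95185737] [ 1.7321904  -0.36789784  2.58520256] 6.45
```

View pics/w2c.png

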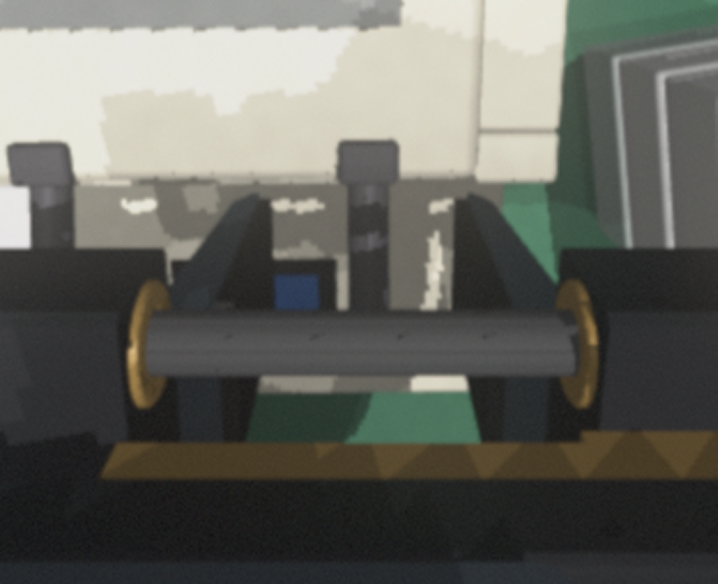

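The leg (column 370) stands centred between the two fingers (270 and 455), and the tips are just in front of the lid edge. I'll go down 2 mm and close.

>>> arm_command:
  series: [0, 0, -2, 0, 0, 0, 0, 0, 0, 0, 0, 0, 0, 0, 0, 0, 0, 0, 0, 0]
  jaw: 0
  grip_force: 30

```text
clock: 7.08
tcp_pos: [447.7, -171.1, 138.3]
eef_rot: [[0.985, -0.169, 0.014], [-0.169, -0.985, -0.013], [0.016, 0.011, -1.0]]
ft_force: [1.8, 0.8, 1.0]
gripper_width: 0.096
```

>>> arm_command:
  series: [0, 0, 0, 0, 0, 0, 0, 0]

```text
clock: 7.32
tcp_pos: [447.7, -171.1, 138.3]
eef_rot: [[0.985, -0.17, 0.014], [-0.169, -0.985, -0.013], [0.016, 0.01, -1.0]]
ft_force: [3.9, -0.1, 1.6]
gripper_width: 0.096
```

>>> arm_command:
  series: [1, 0, 7, 0, 1.5, 0, 7, 0, 1.5, -0.5, 7, 0, 2, -0.5, 7, 0, 0, 0, 0, 0]

```text
clock: 7.95
tcp_pos: [453.6, -172.0, 168.1]
eef_rot: [[0.985, -0.169, 0.013], [-0.169, -0.986, -0.013], [0.015, 0.011, -1.0]]
ft_force: [2.4, -1.8, -2.8]
gripper_width: 0.089
```

>>> arm_command:
  series: [5, -1, 12, 0, 5.5, -1, 12, 0, 7, -1, 12, 0, 7, -1.5, 12, 0, 0, 0, 0, 0]

```text
clock: 8.57
tcp_pos: [478.0, -176.1, 219.5]
eef_rot: [[0.986, -0.169, 0.01], [-0.169, -0.986, -0.012], [0.012, 0.01, -1.0]]
ft_force: [-1.0, 0.5, -0.8]
gripper_width: 0.005
```

```bash
python3 - <<'E'
from h import *
a=save('scene','s3.png');b=save('wrist','w3.png')
s=env.state();print(s['tcp_pos'],s['ft_force'],s['clock'],s['gripper_width'])
cv2.imwrite('pics/s3c.png',np.hstack([cv2.resize(a[50:200,150:350],(400,300),interpolation=2),cv2.resize(b,(400,300))])[:,:,::-1])
E
```

```text
[ 477.06559024 -175.71110299  218.45793261] [-0.83564435  0.13876572  0.17364104] 8.675 0.004258873858299062
```

View pics/s3c.png

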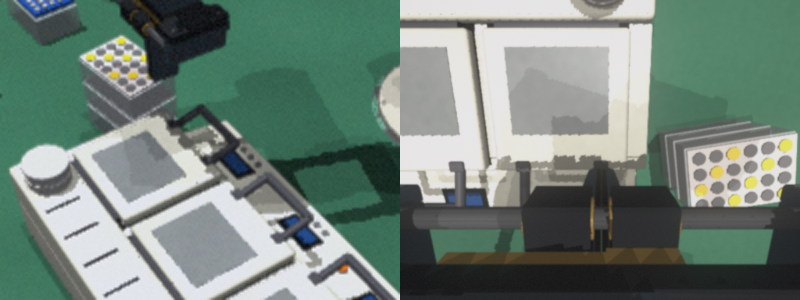

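The pinch on the leg was too shallow: the pads slid off the round leg and the lid is shut again. A deeper pinch would wedge the fingers between bar and lid at an angle.

Instead I'll put the shut fingers in front of the bar, with the narrow side of the body towards the lid. Pushing rearward while moving up along the arc should raise the lid. Once it is tilted, a horizontal push on the bar keeps it open.

>>> arm_command:
  series: [-45, 29, 0, 0, -45, 29, 0, 0, 0, 0, -35, 0, 0, 0, -35, 0, 0, 0, -34, 0]
  jaw: 0

```text
clock: 9.3
tcp_pos: [382.6, -115.4, 112.3]
eef_rot: [[0.985, -0.169, 0.01], [-0.169, -0.985, -0.011], [0.012, 0.01, -1.0]]
ft_force: [0.8, -0.4, -0.2]
gripper_width: 0.002
```

>>> arm_command:
  series: [0, 0, 0, 0, 6, -1, 0, 0, 4, -1, 0, 0]

```text
clock: 9.68
tcp_pos: [391.8, -116.9, 112.5]
eef_rot: [[0.985, -0.17, 0.007], [-0.17, -0.985, -0.01], [0.008, 0.008, -1.0]]
ft_force: [0.1, -0.5, 0.3]
gripper_width: 0.002
```

>>> arm_command:
  series: [6, -1, 0, 0, 5, -1, 0, 0, 3, 0, 0, 0, 2, 0, 0, 0, 2, 0, 0, 0]

```text
clock: 10.3
tcp_pos: [409.8, -119.2, 113.6]
eef_rot: [[0.986, -0.169, 0.005], [-0.169, -0.986, -0.01], [0.006, 0.01, -1.0]]
ft_force: [-17.4, -7.0, 1.9]
gripper_width: 0.0
```

Contact is made with 17 N. Now I'll drag it upward while leaning rearward.

>>> arm_command:
  series: [2, 0, 4, 0, 2, 0, 5, 0, 2.5, 0, 6, 0, 2.5, 0, 6, 0]

```text
clock: 10.8
tcp_pos: [412.5, -118.3, 133.2]
eef_rot: [[0.986, -0.168, -0.009], [-0.168, -0.986, -0.008], [-0.007, 0.01, -1.0]]
ft_force: [-6.2, -3.6, 0.3]
gripper_width: -0.001
```

```bash
python3 - <<'E'
from h import *
a=save('scene','s4.png');b=cv2.imread('pics/s0.png')
cv2.imwrite('pics/s4c.png',np.hstack([cv2.resize(x[70:190,160:300],None,fx=2.85,fy=2.85,interpolation=2) for x in (a[:,:,::-1],b)]))
print(env.state()['ft_force'],env.state()['tcp_pos'])
E
```

```text
[-9.74561152 -3.18521519  0.90580144] [ 412.73893083 -118.31023603  133.72725986]
```

View pics/s4c.png

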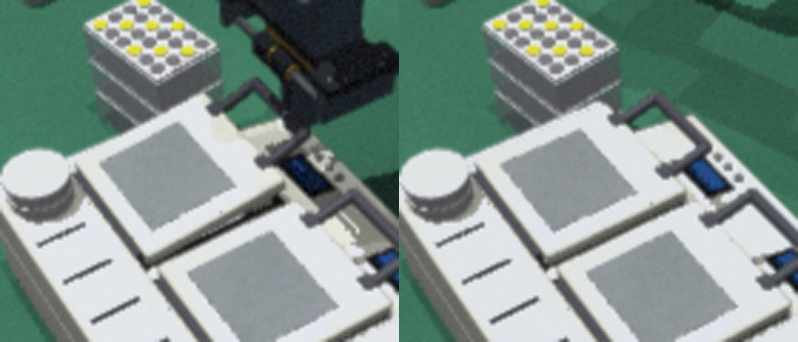

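It works: compared with the start picture, the right lid's front edge has risen (the collar is about 10 px higher and a dark gap shows). I'll continue along the arc.

>>> arm_command:
  series: [3, -0.5, 6, 0, 3.5, -0.5, 6, 0, 3.5, -0.5, 6, 0, 4, -0.5, 6, 0, 4, -0.5, 6, 0]

```text
clock: 11.48
tcp_pos: [420.2, -119.4, 161.9]
eef_rot: [[0.986, -0.167, -0.03], [-0.167, -0.986, -0.005], [-0.029, 0.01, -1.0]]
ft_force: [-10.9, -4.7, 1.8]
gripper_width: 0.005
```

>>> arm_command:
  series: [5, -1, 6, 0, 5.5, -1, 6, 0, 5.5, -1, 6, 0, 6, -1, 6, 0, 6, -1, 6, 0]

```text
clock: 12.1
tcp_pos: [431.8, -121.4, 189.3]
eef_rot: [[0.984, -0.166, -0.064], [-0.166, -0.986, 0.001], [-0.063, 0.01, -0.998]]
ft_force: [-17.3, -2.6, 7.2]
gripper_width: 0.004
```

>>> arm_command:
  series: [5, -1, 8, 0, 5, -1, 8, 0, 5.5, -1, 8, 0, 5.5, -1, 8, 0, 6, -1, 8, 0]

```text
clock: 12.72
tcp_pos: [458.5, -126.0, 230.7]
eef_rot: [[0.984, -0.166, -0.068], [-0.166, -0.986, 0.002], [-0.067, 0.01, -0.998]]
ft_force: [-1.1, 0.3, -1.0]
gripper_width: 0.006
```

>>> arm_command:
  series: [6, -1, 4, 0, 6, -1, 4, 0, 6, -1, 4, 0]

```text
clock: 13.1
tcp_pos: [473.1, -128.5, 244.8]
eef_rot: [[0.983, -0.165, -0.076], [-0.166, -0.986, 0.002], [-0.075, 0.01, -0.997]]
ft_force: [-13.1, 2.1, 12.6]
gripper_width: 0.005
```

```bash
python3 - <<'E'
from h import *
a=save('scene','s5.png');b=save('wrist','w5.png');s=env.state();print(s['ft_force'],s['tcp_pos'],s['clock'])
cv2.imwrite('pics/s5c.png',np.hstack([cv2.resize(a[50:200,120:320],(400,300),interpolation=2),cv2.resize(b,(400,300))])[:,:,::-1])
E
```

```text
[-5.84529991  0.93675822  4.70684391] [ 474.43751034 -128.73016268  245.00338149] 13.2
```

View pics/s5c.png

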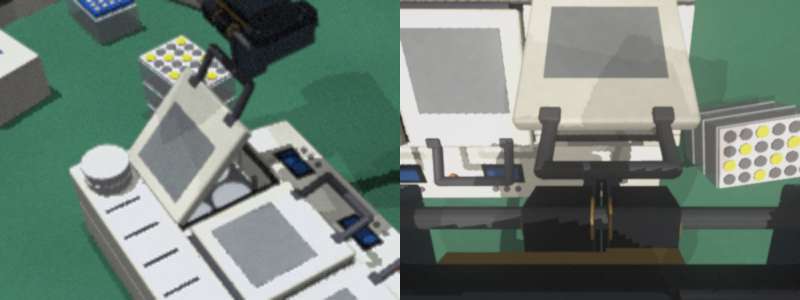

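The right lid now stands at roughly 44°, with its bar resting on the finger front; its neighbours are shut. I'll push on for margin.

>>> arm_command:
  series: [6, -1, 3, 0, 6, -1, 3, 0, 6, -1, 3, 0, 6, -1, 3, 0, 5, -1, 3, 0]

```text
clock: 13.82
tcp_pos: [504.9, -133.9, 261.7]
eef_rot: [[0.983, -0.165, -0.074], [-0.166, -0.986, 0.002], [-0.073, 0.01, -0.997]]
ft_force: [-1.8, 1.9, 1.0]
gripper_width: 0.007
```

>>> arm_command:
  series: [0, 0, 0, 0, 0, 0, 0, 0, 0, 0, 0, 0, 0, 0, 0, 0]

```text
clock: 14.32
tcp_pos: [505.1, -133.9, 261.6]
eef_rot: [[0.983, -0.165, -0.074], [-0.166, -0.986, 0.002], [-0.073, 0.01, -0.997]]
ft_force: [-1.3, -0.2, 1.3]
gripper_width: 0.009
```

```bash
python3 - <<'E'
from h import *
a=save('scene','s6.png');b=save('wrist','w6.png');s=env.state();print(s['ft_force'],s['tcp_pos'],s['clock'],np.abs(s['joint_vel']).max(),s['qpos'])
a=np.radians(-9.7);d=(s['tcp_pos']-[409.8,-119.2,113.6])@[np.cos(a),np.sin(a),0]
z=-s['eef_rot'][:,2]; 
from scipy.optimize import brentq
for e in (15,20,25): print(brentq(lambda t:185-185*np.cos(t)+22*np.sin(t)-(d+e*z[0]),0,1.2))
im=cv2.imread('pics/s6.png');cv2.imwrite('pics/s6c.png',np.hstack([cv2.resize(im[50:200,120:320],(400,300),interpolation=2),cv2.resize(b,(400,300))[:,:,::-1]]))
E
```

```text
[-2.0836149  -0.51531395  1.75992368] [ 505.11905133 -133.912268    261.55411485] 14.425 0.0011189665109903504 [-0.35719543  0.34070797  1.46996099 -0.0243001   1.40122588  1.38486538]
0.9638090248456447
0.9660605239193255
0.9683093458688372
```

View pics/s6c.png

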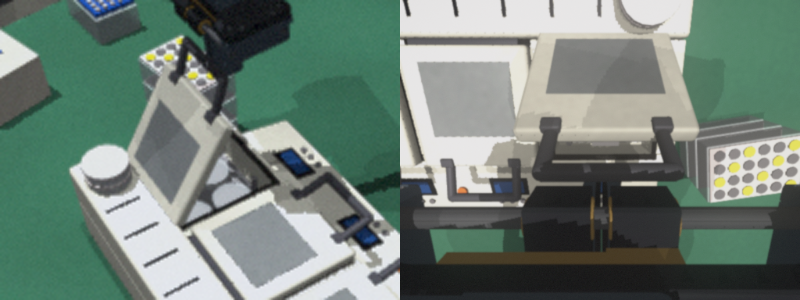

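The lid is held still at about 55°, with about 2.5 N of contact force. The other lids are shut and the bystanders are in place, so I'll hand in.

```bash
python3 -c "
from cell import close_job
print(close_job())"
```

```text
the job is handed in; nothing more can be done
None
```

The right lid was the unlatched one. I handed the job in with that lid held open at about 55° (0.96 rad, worked out from the TCP position), and the hand-in gave no verdict.

- **Finding it:** The right lid was the first one I pressed. It gave like a spring, with 2 N at 137.5 mm, 4 N at 135 mm and 13 N at 132.4 mm, where it bottomed out about 6 mm down. I did not press the other two lids.
- **Lifting it:** My first try, pinching the right leg of the handle, was too shallow. It slipped off and the lid fell shut without moving anything else. I then put the shut fingers in front of the handle bar and pushed rearward and up along the arc.
- **Last checks:** The arm is still, with about 2–3 N of force on the tool. Pictures show the bar resting on the fingers. The middle lid is shut and the plates and dishes stand in place. The left lid and the tube rack were outside the last picture crops; nothing had touched them. The lid is held by pushing on the bar, not by gripping it.
- **Measurements that disagreed:** The bow measured about 94 mm outside, too wide for the 91 mm jaw. One height check of the bar from two overhead views gave 152 mm; the first measurement gave 143 mm and the text 144 mm. I trusted the lower value. The tool also leaned about 4° during the push.

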